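Push the nightstand lamp's arm home and tighten its clamp lever

TASK

The lamp's arm has slid out towards the cot: push it back in along its clamp until the stop collar rests against the clamp. Then turn the clamp lever clockwise (seen from above) until the screw is firm, about 8 N of push at the lever's end and never more than 11 N, and keep that push on for a full second to check that the lever turns no further. Leave the arm home and the lever tight, and do not disturb the other things on the nightstand or the dimmer.

Things in the scene. Friction and masses are not known exactly. Their poses are not given: they have to be found in the camera images.
- lamp: Low white bedside lamp, fixed: round foot 190 mm wide, 20 mm high, thin column, on top a clamp head 50 (x) by 70 (y) mm, 173 to 208 mm above the nightstand, with a channel through it along y (27.6 mm wide, 14.5 mm high, floor at 185 mm) in which the lamp's arm slides. Origin: centre of the foot's underside, on the screw axis; z up, y along the channel towards the arm's LED head.
- clamp_face (a point): Middle of the channel's mouth on the clamp head's +y face (35 mm from the screw axis along lamp y, 191 mm above the nightstand). Axes as the lamp's.
- screw_axis (a point): Point on the vertical axis of the clamp screw, 237 mm above the nightstand, at the height of the lever's end. Axes as the lamp's.
- boom: The lamp's arm, about 0.6 kg: flat level steel bar along y, 25 mm wide, 12 mm high. Origin on its underside, on the screw axis when home. From there along y: stop collar 35 to 48 mm (39 wide, 24 high), LED head 120 to 180 mm (80 wide, 26 high), round steel counterweight -168 to -134 mm (40 across). Starts 15 to 45 mm too far along +y; slides with 3 to 5 N while the screw is loose.
- stop_face (a point): Middle of the stop collar's face that looks towards the clamp; it coincides with point clamp_face when the arm is home. Axes as the arm's.
- head_end (a point): Middle of the LED head's flat outer end face, 180 mm from the arm's origin along y, 6 mm above the bar's underside; the face is 80 mm wide and 26 mm high. Push here towards -y.
- lever: Black clamp lever turning about the vertical screw axis on the clamp head: hub 22 mm wide, 11 mm thick arm along its own -x. Origin on the axis, 237 mm above the nightstand; z up. Starts within 0.3 rad of lamp -x; tightens clockwise (grip goes from lamp -x towards +y). Runs with 2 to 4 N at its end for 0.4 to 1.8 rad until the hidden rubber shoe meets the bar, then the push rises to 8 N within some 0.6 rad.
- lever_end (a point): Middle of the lever's round grip, 60 mm from the screw axis; the grip is 15 mm thick, reaches from 46 to 75 mm from the axis, 29 mm above the clamp head's top, and sinks 2.5 mm per rad (steep thread). Tight is 8 N of sideways push here (0.48 N m); 6 N is little, beyond 11 N the shoe is crushed. It stays where it is left, easing back a little if pushed beyond 8 N.
- dimmer (a joint): The lamp's dimmer knob on the foot, 32 mm across, 46 mm high, at lamp x -58, y -30 mm; 0 as it stands, grows clockwise (rad). Leave it.
- piggy: Pale pink ceramic piggy bank, 110 mm long (x), 84 mm wide, 94 mm high, loose; origin at the centre of its underside. Leave it.
- cup: Stainless baby cup, 62 mm across the rim, 60 mm high, with a handle, loose; origin at the centre of its underside. Leave it.
- mallet: Wooden xylophone mallet lying along its x, 224 mm long, ball ends 24 mm across, loose; origin under its middle. Leave it.
- musicbox: White plastic music box 70 x 90 x 52 mm with a small lever at its -x side, loose; origin at the centre of its underside. Leave it.
Things that resemble listed ones, but are neither listed nor needed, are in the scene too. What is meant by the lamp is not green or turquoise, and is the larger of those in its own colour.

How it is judged (in metres and radians):
On the way, in this order (a step that is already met when the one before it is completed fails the run):
1. the arm is pushed home, its stop collar within 2.5 mm of the clamp, while the screw is still loose (y of stop_face in the frame of clamp_face below 0.0025 m and contact force between lever and boom below 15 N), for 0.2 s.
2. the lever is kept pushed with at least 5.5 N while the screw stays firm (at least 60 N on the bar) and the arm stays home (contact force between lever and boom above 60 N and contact force between the fingers and lever above 5.5 N and y of stop_face in the frame of clamp_face below 0.004 m), for 0.9 s.
At the end, for the whole second after the job is handed in: The screw still clamps the bar with at least 50 N, the stop collar is within 4 mm of the clamp, the arm is at rest and the robot has let go (contact force between lever and boom above 50 N and y of stop_face in the frame of clamp_face below 0.004 m and linear speed of boom below 0.01 m/s); the robot touches nothing.
It fails at once if the screw is overtightened (more than 190 N on the bar) (contact force between lever and boom above 190 N).
It fails at once if the dimmer is turned by more than 0.2 rad (value of joint dimmer above 0.2 rad).
It fails at once if the piggy bank, cup, mallet or music box is shifted by more than 15 mm (distance of any of piggy, cup, mallet, musicbox from where it was at the start of the episode above 0.015 m).
It also fails if it takes over 72 s, if anything falls off the work surface, if the arm or the gripper's body presses on something with over 40 N, if the wrist force passes 120 N, or if a joint passes its speed limit or range.

ROBOT

A 6-joint arm with a two-finger parallel gripper is mounted at the origin on the work surface. World frame = base frame: x ahead of the robot, y to its left, z up, the work surface at z = 0. Lengths are in mm, angles in degrees, forces in N, time in s.
With the tool pointing down it reaches from about 375 to 975 mm from the base axis. Payload 3.8 kg.
Tool frame: the origin (TCP) lies at the very end of the fingers, on their centre line; the grasp point (between the pads) lies 19 mm behind it (robot.pinch_z is the distance from the TCP to the grasp point, in mm); z points along the fingers, y is the line along which they close (so a half turn about z gives the same grasp; the last joint's range is limited). The gripper opens to 88 mm and grips with 3 to 60 N. Pads are 18 mm wide; open, the fingers measure 123 mm over their backs; the gripper's body (75 mm by 187 mm) begins 45 mm behind the grasp point.
Start: joints at [65.036, 15.12, 91.902, -0, 72.978, -2.114], TCP at [262.108, 622.027, 238.706] pointing down, gripper open.
Joint ranges: [-150.88, 150.88], [-54.13, 125.18], [17.81, 147.31], [-75.09, 255.09], [0, 152.58], [-146.25, 146.25]. Speed limits (degrees/s): [147.25, 147.25, 180, 180, 180, 180].

INTERFACE

Orientations are given as [roll, pitch, yaw] about the fixed x, y, z axes, in that order (R = Rz(yaw) Ry(pitch) Rx(roll)).
In Python, from cell import telemetry, eyes, robot gives the robot as it stands. The module is installed in compiled form; this text tells all that it offers.
- The arm moves only by the tool move_arm, never from a script. Its argument "plan" is a list of rows, each a list of 3 entries, a list of its own where there are three numbers: the gripper command: -1 is shut, 1 is fully open, values between are in proportion, then the shift along the world's x, y, z in units of 30 mm (1.0 is 30 mm), then the turn about the world's z in units of 6 degrees (1.0 is 6 degrees). In form: [[claw, [tx, ty, tz], twist], ...]. A call has 1 to 20 rows; each row is the pose to reach, as a shift and turn from the pose commanded when the call began; what a row does not reach only later rows make up. A row lasts 1/10 s, in which the tool goes at most 50 mm and 8.59 degrees, less where a joint would pass 70% of its speed; a pose out of reach is approached as far as the arm can. A call with a gripper value outside its range is refused whole. The fingers move at their own pace and stop on an object; "grip_force" is the grip in N (left out, the last holds). Time passes only in rows, so rows that repeat a pose let the fingers close. It gives the time, the measured TCP pose, the force, the opening and the grip force at its end, in the units of the state.
- telemetry.state(): the state, without advancing time (a new reading comes with each control period).
- eyes.snapshot(name): name is "scene" or "side" or "wrist"; returns a dict with "image" (420x560x3 uint8, blue, green, red), "mtx" (3x3 intrinsics, pixels), "extrinsics" (4x4, takes a point from world to camera coordinates); the wrist camera has in their place "T_tool_cam" (4x4, takes a point from camera to tool coordinates, whose origin is the TCP and whose axes are the flange's). Camera axes: x right, y up, looking along -z (the intrinsics and any distortion apply to the point x, -y, -z); pixel columns grow to the right and rows downward; lengths in mm; the calibration is good to about 2 mm. The wrist camera is an equidistant fisheye: a pixel r from the principal point sees the ray r / f radians off the axis. A picture is of the moment at which its call begins: read the wrist's pose just before it. There is no depth.
- robot.sign_off(): hands the job in; it is judged then, once.
Trained networks look in a picture, given as the dict that the camera call returned (one of the last four; its "shot" number tells which), for a name from the list of things; names that differ only in an ending like _2 or _b are one class to them, and where a whole thing is asked for, a point or a joint stands for the part that bears it (a point fixed in the world has none). Each returns a list of dicts, best first, with "p" (0 to 1); they miss things now and then, are a little off and sometimes report something else, mostly with a low value. They report only what shows in the picture. A call takes as long as a camera call. They do not tell look-alikes from the thing itself.
- eyes.search_frame(picture, thing): "location" ([x, y, z] in mm, in world coordinates, good to about 4 mm: the middle of the surface that is visible of it).
- eyes.cut_out(picture, thing): "pixels" (420x560 bool, what is visible of it).
- eyes.landmark_of(picture, thing): "location" ([x, y, z] in mm, in world coordinates, good to about 4 mm: a listed point, or the origin of a listed thing).
The state is a dict: "clock": time; "joint_positions": joint angles; "joint_velocities": joint speeds; "joint_torque": joint torques, N m; "ee_pos": TCP position; "eef_rot": TCP orientation; "ft_force": force on the tool from outside, world axes, zero at the start; "wrist_torque": the same for the moment, N m; "gripper_width": finger opening in mm; "grip_force": force on a finger pad.
Only numpy, scipy, OpenCV 4.12 (cv2) and the standard library are available. Lean on these libraries where they do the work, as an engineer would, in place of code of your own. Each camera call takes 0.05 s, during which the arm holds its last target. There are 200 camera calls.

## Working session

There is one attempt and no reset: what is moved stays moved. The work goes in short steps, Python scripts to look and compute and a tool call to move; the robot and the scene stay as the last step left them, time stands still between calls to the robot, and variables do not carry over. Pictures are saved under pics/ and viewed, at most 10 in all, crops included, and the job is handed in when it is done.

Besides the shell and the picture viewer there is one more tool, called after ">>>" as name([rows], argument=value, ...), one row to a line, values as JSON. move_arm: Moves the arm, as the interface text tells. Its arguments: {"type":"object","properties":{"plan":{"type":"array"},"grip_force":{"type":"number"}},"required":["plan"]}

```bash
mkdir -p pics; python3 - <<'E'
from cell import telemetry, eyes, robot
import cv2,numpy as np
for n in ["scene","side"]:
    s=eyes.snapshot(n); cv2.imwrite(f"pics/{n}0.png",s["image"])
    for t in ["lamp","screw_axis","clamp_face","stop_face","head_end","lever_end","boom","lever","dimmer","piggy","cup","mallet","musicbox"]:
        print(n,t,[(np.round(d["location"]).tolist(),round(d["p"],2)) for d in eyes.landmark_of(s,t)])
st=telemetry.state();print(st["clock"],st["ee_pos"],st["eef_rot"],st["ft_force"],st["gripper_width"])
E
```

```text
scene lamp [([301.0, 355.0, 4.0], 0.98), ([501.0, 27.0, 2.0], 0.97), ([303.0, 158.0, 0.0], 0.96), ([743.0, -93.0, 2.0], 0.88)]
scene screw_axis [([302.0, 354.0, 237.0], 0.95), ([745.0, -94.0, 186.0], 0.87), ([500.0, 27.0, 237.0], 0.63), ([302.0, 161.0, 159.0], 0.58)]
scene clamp_face [([307.0, 392.0, 193.0], 0.95), ([303.0, 184.0, 126.0], 0.86), ([506.0, 62.0, 189.0], 0.65), ([753.0, -68.0, 146.0], 0.65), ([770.0, 149.0, 1.0], 0.5)]
scene stop_face [([508.0, 80.0, 191.0], 0.81), ([440.0, 38.0, 237.0], 0.57)]
scene head_end [([525.0, 225.0, 194.0], 0.77)]
scene lever_end [([701.0, -77.0, 180.0], 0.66), ([264.0, 164.0, 161.0], 0.63), ([442.0, 36.0, 237.0], 0.61), ([240.0, 364.0, 234.0], 0.58)]
scene boom [([506.0, 46.0, 186.0], 0.93), ([499.0, 28.0, 2.0], 0.63)]
scene lever [([504.0, 27.0, 235.0], 0.7), ([303.0, 358.0, 234.0], 0.68), ([478.0, 275.0, -4.0], 0.66), ([307.0, 163.0, 157.0], 0.37)]Traceback (most recent call last):
  File "<stdin>", line 6, in <module>
ValueError: it knows: boom, clamp_face, cup, head_end, lamp, lever, lever_end, mallet, musicbox, piggy, screw_axis, stop_face
```

```bash
python3 - <<'E'
from cell import telemetry, eyes, robot
import cv2,numpy as np
for n in ["scene","side"]:
    s=eyes.snapshot(n); cv2.imwrite(f"pics/{n}1.png",s["image"])
    for t in (["lamp","screw_axis","clamp_face","stop_face","head_end","lever_end","boom","lever"] if n=="side" else [])+["piggy","cup","mallet","musicbox"]:
        print(n,t,[(np.round(d["location"]).tolist(),round(d["p"],2)) for d in eyes.landmark_of(s,t)])
    E=s["extrinsics"];K=s["mtx"]
    for P in ([301,355,4],[501,27,2],[303,158,0],[743,-93,2],[525,225,194],[442,36,237]):
        c=E@[*P,1]; p=K@[c[0],-c[1],-c[2]]; print(P,(p[:2]/p[2]).round())
st=telemetry.state();print(st["clock"],st["ee_pos"],st["eef_rot"],st["ft_force"],st["gripper_width"])
E
```

```text
scene piggy [([701.0, -275.0, 1.0], 0.96)]
scene cup [([441.0, -295.0, 3.0], 0.8)]
scene mallet [([768.0, 152.0, -2.0], 0.59)]
scene musicbox [([477.0, 275.0, -5.0], 0.93)]
[301, 355, 4] [355. 188.]
[501, 27, 2] [283. 250.]
[303, 158, 0] [300. 201.]
[743, -93, 2] [270. 330.]
[525, 225, 194] [358. 182.]
[442, 36, 237] [278. 165.]
side lamp [([503.0, 29.0, 0.0], 0.94), ([744.0, -94.0, 2.0], 0.86), ([307.0, 164.0, -0.0], 0.71), ([299.0, 352.0, -3.0], 0.66), ([771.0, 152.0, -1.0], 0.54), ([699.0, -280.0, -4.0], 0.25)]
side screw_axis [([503.0, 24.0, 233.0], 0.85), ([303.0, 157.0, 159.0], 0.61), ([523.0, 226.0, 188.0], 0.36)]
side clamp_face [([754.0, -64.0, 146.0], 0.89), ([506.0, 61.0, 189.0], 0.8), ([307.0, 189.0, 126.0], 0.74), ([304.0, 395.0, 191.0], 0.68)]
side stop_face [([505.0, 82.0, 194.0], 0.58), ([502.0, 49.0, 183.0], 0.39)]
side head_end [([523.0, 223.0, 190.0], 0.95)]
side lever_end [([244.0, 365.0, 241.0], 0.74), ([442.0, 33.0, 238.0], 0.64), ([264.0, 164.0, 159.0], 0.53), ([705.0, -81.0, 180.0], 0.47), ([499.0, 29.0, 238.0], 0.25)]
side boom [([499.0, 47.0, 184.0], 0.76)]
side lever [([478.0, 274.0, 2.0], 0.74), ([306.0, 164.0, 160.0], 0.73), ([748.0, -92.0, 182.0], 0.69), ([300.0, 357.0, 236.0], 0.67), ([502.0, 27.0, 236.0], 0.59)]
side piggy [([703.0, -278.0, -4.0], 0.79)]
side cup [([443.0, -293.0, -1.0], 0.95)]
side mallet [([771.0, 150.0, -2.0], 0.88)]
side musicbox [([478.0, 278.0, -0.0], 0.95), ([502.0, 50.0, 185.0], 0.24)]
[301, 355, 4] [366. 417.]
[501, 27, 2] [301. 260.]
[303, 158, 0] [374. 324.]
[743, -93, 2] [228. 210.]
[525, 225, 194] [269. 283.]
[442, 36, 237] [331. 204.]
1.35 [262.10338606 622.04046621 238.72505429] [1.79997456e+02 1.01535262e-03 1.57153267e+02] [-0.80313516 -0.03021297 -0.35680093] 88.15071210319232
```

View pics/scene0.png

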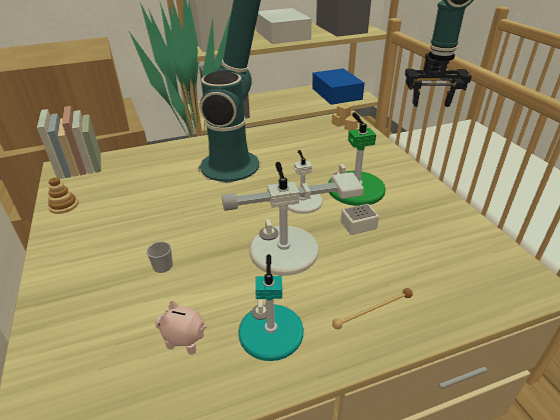

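View pics/side1.png

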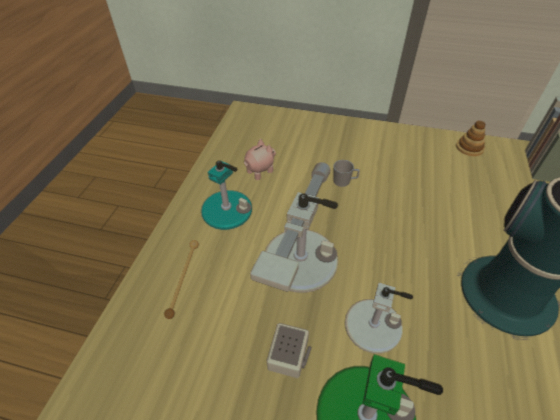

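Look-alikes, in scene pixels:
- White lamp with the bar at (283,250)
- Smaller white lamp at (300,201)
- Green lamp at (355,188)
- Turquoise lamp at (270,330)

I choose the larger white one at (283,250), world about (502,27), which also carries the boom. In the side view its head end is at (275,270) and its lever at (320,203).

```bash
python3 - <<'E'
import cv2,numpy as np
a=cv2.imread("pics/scene1.png")[150:280,210:380]; b=cv2.imread("pics/side1.png")[150:295,235:395]
a=cv2.resize(a,(400,300),interpolation=3);b=cv2.resize(b,(400,360),interpolation=3)[:300]
cv2.imwrite("pics/crop.png",np.hstack([a,b]))
E
```

```text
(no output)
```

View pics/crop.png

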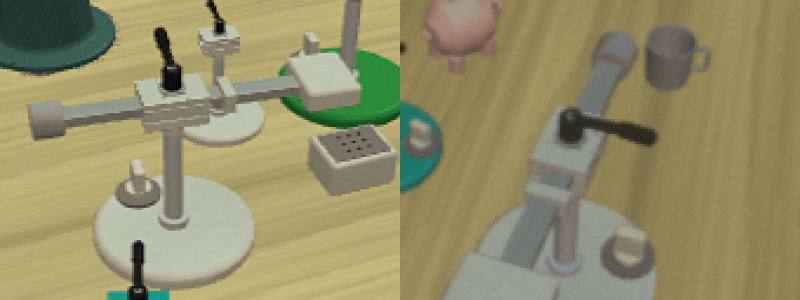

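>>> move_arm([
  [-1,[8.9,-11.8,0.5],2.7],
  [-1,[8.9,-11.8,0.5],2.7],
  [-1,[8.9,-11.8,0.5],2.7],
  [-1,[8.9,-11.8,0.5],2.7],
  [-1,[8.9,-11.8,0.5],2.7],
  [-1,[8.9,-11.8,0.5],2.7],
  [-1,[8.9,-11.8,0.5],2.7],
  [-1,[8.9,-11.8,0.5],2.7],
  [-1,[8.9,-11.8,0.5],2.7],
  [-1,[8.9,-11.8,0.5],2.7],
  [-1,[8.9,-11.8,0.5],2.7],
  [-1,[8.9,-11.8,0.5],2.7],
], grip_force=30)

```text
clock: 2.55
ee_pos: [528.5, 268.8, 253.6]
eef_rot: [180.0, -0.0, 173.4]
ft_force: [-0.4, 0.8, -0.0]
gripper_width: 0.6
grip_force: 0.0
```

The crop shows the large white lamp with its bar: the collar stands off the clamp and the black lever points towards the robot. Next I descend beside the head's end.

>>> move_arm([
  [-1,[0,0,-1.5],0],
  [-1,[0,0,-2.35],0],
  [-1,[0,0,-2.35],0],
  [-1,[-0.04,-0.3,-2.35],0],
  [-1,[-0.07,-0.6,-2.35],0],
  [-1,[-0.07,-0.6,-2.35],0],
])

```text
clock: 3.15
ee_pos: [527.9, 249.6, 185.4]
eef_rot: [179.9, 0.2, 173.3]
ft_force: [0.9, 0.5, 0.2]
gripper_width: 0.4
grip_force: 0.0
```

```bash
cat > h.py <<'E'
from cell import telemetry, eyes, robot
import cv2,numpy as np
def look(names,ts):
    for n in names:
        st=telemetry.state(); s=eyes.snapshot(n)
        for t in ts: print(n,t,[(np.round(d["location"],1).tolist(),round(d["p"],2)) for d in eyes.landmark_of(s,t)][:4])
    st=telemetry.state();print(st["clock"],np.round(st["ee_pos"],1),np.round(st["ft_force"],2))
    return s
E
python3 -c "
from h import *
s=look(['scene','side'],['stop_face','head_end','clamp_face'])
cv2.imwrite('pics/p1.png',s['image'])"
```

```text
scene stop_face [([507.8, 79.4, 193.6], 0.7), ([440.3, -294.5, 2.0], 0.59), ([499.2, 26.4, 235.6], 0.44)]
scene head_end []
scene clamp_face [([752.3, -66.1, 147.1], 0.83), ([305.7, 182.8, 131.2], 0.7), ([507.2, 62.6, 191.1], 0.67)]
side stop_face [([505.5, 80.9, 193.6], 0.84)]
side head_end [([523.1, 224.4, 189.5], 0.75)]
side clamp_face [([307.8, 185.0, 126.1], 0.98), ([307.1, 391.5, 188.3], 0.96), ([506.4, 59.9, 187.7], 0.93), ([753.4, -65.7, 147.4], 0.56)]
3.55 [527.1 250.1 183.4] [-0.33  0.05  0.48]
```

>>> move_arm([
  [-1,[-0.01,-0.1,0],0],
  [-1,[-0.02,-0.2,0],0],
  [-1,[-0.03,-0.3,0],0],
  [-1,[-0.04,-0.4,0],0],
  [-1,[-0.05,-0.48,0],0],
  [-1,[-0.06,-0.56,0],0],
  [-1,[-0.06,-0.6,0],0],
  [-1,[-0.07,-0.64,0],0],
  [-1,[-0.07,-0.64,0],0],
])

```text
clock: 4.45
ee_pos: [524.9, 230.8, 183.3]
eef_rot: [180.0, 0.0, 173.3]
ft_force: [1.1, 2.8, 0.3]
gripper_width: 0.5
grip_force: 1.2
```

```bash
python3 -c "
from h import *
look(['scene','side'],['stop_face','clamp_face','head_end'])"
```

```text
scene stop_face [([506.1, 72.1, 189.4], 0.9)]
scene clamp_face [([504.5, 64.0, 191.0], 0.85), ([301.9, 189.4, 127.4], 0.63), ([753.8, -66.0, 144.8], 0.56)]
scene head_end []
side stop_face [([505.7, 72.8, 194.5], 0.7)]
side clamp_face [([305.2, 393.9, 192.2], 0.95), ([504.5, 64.4, 190.5], 0.72), ([753.8, -68.4, 147.3], 0.72), ([303.9, 187.1, 126.5], 0.63)]
side head_end [([525.0, 219.2, 190.3], 0.89)]
4.85 [524.9 230.8 183.2] [-0.1   1.66 -0.3 ]
```

>>> move_arm([
  [-1,[0,-0.05,0],0],
  [-1,[-0.01,-0.1,0],0],
  [-1,[-0.02,-0.15,0],0],
  [-1,[-0.02,-0.2,0],0],
  [-1,[-0.03,-0.24,0],0],
])

```text
clock: 5.35
ee_pos: [524.0, 223.5, 183.3]
eef_rot: [180.0, 0.0, 173.3]
ft_force: [0.9, 2.4, -0.2]
gripper_width: 0.4
grip_force: 1.6
```

```bash
python3 -c "
from h import *
look(['scene','side'],['stop_face','clamp_face','head_end'])"
```

```text
scene stop_face [([506.3, 68.2, 189.2], 0.83)]
scene clamp_face [([751.7, -67.5, 147.4], 0.84), ([305.4, 184.7, 131.2], 0.64)]
scene head_end [([522.2, 210.7, 196.4], 0.84), ([478.3, 270.8, -3.8], 0.63)]
side stop_face [([507.3, 28.7, 234.6], 0.61), ([503.8, 67.1, 193.0], 0.59)]
side clamp_face [([504.2, 64.7, 189.0], 0.93), ([305.3, 185.9, 128.3], 0.78), ([754.4, -66.1, 148.2], 0.64), ([308.3, 394.2, 186.7], 0.57)]
side head_end [([520.6, 207.9, 191.4], 0.89)]
5.75 [523.9 223.4 183.1] [0.22 1.6  0.37]
```

>>> move_arm([
  [-1,[0,-0.03,0],0],
  [-1,[0,-0.06,0],0],
  [-1,[-0.01,-0.09,0],0],
  [-1,[-0.01,-0.09,0],0],
])

```text
clock: 6.15
ee_pos: [523.7, 220.9, 183.3]
eef_rot: [180.0, 0.0, 173.3]
ft_force: [0.0, 3.2, 0.1]
gripper_width: 0.2
grip_force: 1.5
```

>>> move_arm([
  [-1,[0,-0.03,0],0],
  [-1,[0,-0.06,0],0],
  [-1,[0,-0.06,0],0],
])

```text
clock: 6.45
ee_pos: [523.9, 220.8, 183.5]
eef_rot: [179.8, 0.0, 173.3]
ft_force: [-0.1, 8.3, -0.9]
gripper_width: 0.2
grip_force: 4.1
```

>>> move_arm([
  [-1,[0,-0.03,0],0],
  [-1,[0,-0.05,0],0],
  [-1,[0,-0.05,0],0],
])

```text
clock: 6.75
ee_pos: [524.0, 220.7, 183.6]
eef_rot: [179.7, 0.0, 173.3]
ft_force: [0.8, 12.8, -0.8]
gripper_width: 0.7
grip_force: 6.3
```

The arm is against its stop: 12.8 N with no further travel. Now I go over to the lever.

>>> move_arm([
  [-1,[0,-0.05,0],0],
  [-1,[0.1,1.2,0],0],
  [-1,[0.1,1.2,1.4],0],
  [-1,[0.1,1.2,2.8],0],
  [-1,[-2.9,-7.3,2.8],0],
  [-1,[-2.9,-7.3,2.8],0],
  [-1,[-2.9,-7.3,2.8],0],
  [-1,[-2.9,-7.3,2.8],0],
  [-1,[-2.9,-7.3,2.8],0],
  [-1,[-2.9,-7.3,2.8],0],
  [-1,[-2.9,-7.3,2.8],0],
  [-1,[-2.9,-7.3,2.8],0],
])

```text
clock: 7.95
ee_pos: [436.5, -1.9, 267.2]
eef_rot: [-180.0, -0.0, 173.2]
ft_force: [-0.5, 0.7, 0.2]
gripper_width: 0.2
grip_force: 0.0
```

```bash
python3 -c "
from h import *
s=look(['scene','side'],['stop_face','clamp_face','head_end','lever_end','screw_axis'])
cv2.imwrite('pics/p2.png',s['image'])"
```

```text
scene stop_face [([505.0, 61.3, 188.6], 0.87)]
scene clamp_face [([304.8, 184.1, 129.9], 0.84), ([753.3, -66.7, 148.0], 0.78), ([505.3, 60.7, 191.3], 0.57), ([307.1, 391.4, 189.8], 0.56)]
scene head_end [([522.5, 208.2, 192.5], 0.92)]
scene lever_end [([520.1, 207.1, 195.7], 0.68), ([701.7, -77.5, 182.0], 0.67), ([441.6, 36.6, 237.2], 0.63), ([262.3, 164.8, 157.5], 0.6)]
scene screw_axis [([304.3, 355.9, 237.9], 0.97), ([302.8, 160.9, 161.9], 0.82), ([500.3, 24.7, 237.7], 0.76), ([504.4, 26.5, 235.6], 0.72)]
side stop_face [([505.5, 64.9, 194.7], 0.71)]
side clamp_face [([752.6, -65.7, 147.0], 0.89), ([504.7, 58.9, 190.2], 0.79), ([305.8, 184.5, 129.2], 0.59), ([307.6, 390.4, 188.9], 0.57)]
side head_end [([523.4, 208.9, 188.8], 0.72)]
side lever_end [([242.9, 366.2, 242.8], 0.8), ([265.6, 165.0, 162.0], 0.7), ([703.3, -81.2, 181.6], 0.54), ([439.8, 36.1, 238.0], 0.53)]
side screw_axis [([744.0, -94.2, 182.2], 0.95), ([300.4, 357.0, 237.0], 0.86), ([502.4, 28.2, 233.8], 0.75), ([301.9, 158.8, 160.6], 0.66)]
8.55 [436.8  -1.2 267.1] [ 0.84 -0.59 -0.55]
```

View pics/p2.png

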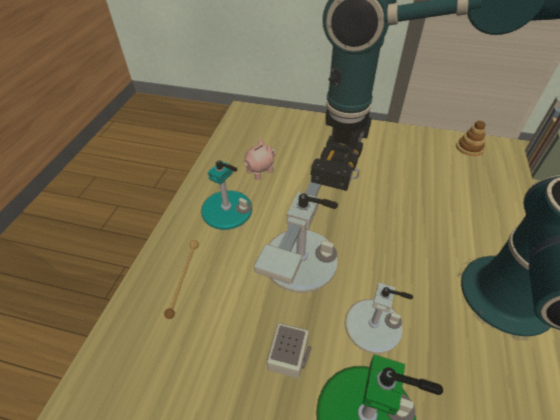

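Collar at the clamp, lever still near lamp -x, and the fingers behind it at pixel (338,165). I descend and work out the arc steps.

>>> move_arm([
  [-1,[0,0,-1.0],-0.2],
  [-1,[0,0,-1.67],-0.4],
  [-1,[0,0,-1.67],-0.4],
  [-1,[0,0,-1.67],-0.4],
])

```text
clock: 8.95
ee_pos: [436.6, -1.4, 217.2]
eef_rot: [-180.0, -0.0, 171.0]
ft_force: [0.8, -0.8, -0.4]
gripper_width: 0.7
grip_force: 0.0
```

```bash
cat >> h.py <<'E'
C=np.array([501.7,26.5])
def nom(phi,b=23.):
    a=np.radians(phi); return C+60*np.array([np.cos(a),np.sin(a)])-b*np.array([np.sin(a),-np.cos(a)])
def arc(p0,p1,step):
    for p in np.arange(p0-step,p1-.01,-step): print(p,np.round((nom(p)-nom(p0))/30,2),round((p-p0)/6,2))
def tang():
    st=telemetry.state(); q=np.array(st["ee_pos"][:2]); r=q-C
    yaw=st["eef_rot"][2]; a=np.radians(yaw); t=np.array([np.sin(a),-np.cos(a)])
    print(st["clock"],"q",q.round(1),st["ee_pos"][2].round(1),"yaw",round(yaw,1),"radial",round(r@[np.cos(a),np.sin(a)],1),"back",round(-r@t,1),"Ft",round(-np.array(st["ft_force"][:2])@t,2),"Fr",round(np.array(st["ft_force"][:2])@[np.cos(a),np.sin(a)],2))
E
python3 -c "
from h import *
tang(); print(nom(171)); arc(171,135,4)"
```

```text
8.95 q [436.6  -1.4] 217.2 yaw 171.0 radial 59.9 back 37.7 Ft 0.68 Fr -0.94
[438.84070687  13.16923607]
167.0 [-0.03  0.15] -0.67
163.0 [-0.04  0.3 ] -1.33
159.0 [-0.05  0.45] -2.0
155.0 [-0.04  0.59] -2.67
151.0 [-0.03  0.74] -3.33
147.0 [0.   0.89] -4.0
143.0 [0.04 1.04] -4.67
139.0 [0.08 1.18] -5.33
135.0 [0.14 1.32] -6.0
```

>>> move_arm([
  [-1,[0.02,0.16,0],0],
  [-1,[0.05,0.32,0],0],
  [-1,[0.07,0.48,0],0],
  [-1,[0.04,0.63,0],-0.67],
  [-1,[0.03,0.78,0],-1.33],
  [-1,[0.02,0.93,0],-2.0],
  [-1,[0.03,1.07,0],-2.67],
  [-1,[0.03,1.07,0],-2.67],
])

```text
clock: 9.75
ee_pos: [438.0, 30.8, 217.6]
eef_rot: [-180.0, 0.1, 155.0]
ft_force: [0.7, -1.5, -0.6]
gripper_width: -0.0
grip_force: 0.8
```

```bash
python3 -c "
from h import *
tang(); look(['scene','side'],['lever_end']); tang(); arc(155,107,4)"
```

```text
9.75 q [438.   30.8] 217.6 yaw 155.0 radial 59.5 back 23.1 Ft 1.07 Fr -1.23
scene lever_end [([446.9, 53.8, 231.8], 0.72), ([698.2, -78.0, 180.2], 0.54), ([266.6, 166.0, 162.1], 0.43)]
side lever_end [([244.7, 366.4, 239.7], 0.63), ([704.3, -80.2, 177.3], 0.59), ([449.7, 52.3, 237.3], 0.54), ([265.1, 164.9, 160.8], 0.48)]
9.95 [437.9  30.8 217.5] [ 0.35 -0.65  0.69]
9.95 q [437.9  30.8] 217.5 yaw 155.0 radial 59.7 back 23.1 Ft 0.44 Fr -0.6
151.0 [0.02 0.15] -0.67
147.0 [0.04 0.3 ] -1.33
143.0 [0.08 0.44] -2.0
139.0 [0.12 0.58] -2.67
135.0 [0.18 0.72] -3.33
131.0 [0.25 0.86] -4.0
127.0 [0.32 0.99] -4.67
123.0 [0.4  1.11] -5.33
119.0 [0.5  1.23] -6.0
115.0 [0.6  1.34] -6.67
111.0 [0.7  1.44] -7.33
107.0 [0.82 1.54] -8.0
```

>>> move_arm([
  [-1,[0.02,0.15,0],-0.67],
  [-1,[0.04,0.3,0],-1.33],
  [-1,[0.08,0.44,0],-2.0],
  [-1,[0.12,0.58,0],-2.67],
])

```text
clock: 10.35
ee_pos: [440.8, 47.6, 216.9]
eef_rot: [-179.9, 0.0, 138.8]
ft_force: [-1.3, -3.9, -0.2]
gripper_width: 0.6
grip_force: 1.7
```

```bash
python3 -c "
from h import *
tang();arc(139,91,4)"
```

```text
10.35 q [440.8  47.6] 216.9 yaw 138.8 radial 59.7 back 24.3 Ft 3.76 Fr -1.61
135.0 [0.06 0.14] -0.67
131.0 [0.12 0.27] -1.33
127.0 [0.2 0.4] -2.0
123.0 [0.28 0.53] -2.67
119.0 [0.37 0.64] -3.33
115.0 [0.47 0.76] -4.0
111.0 [0.58 0.86] -4.67
107.0 [0.69 0.95] -5.33
103.0 [0.82 1.04] -6.0
99.0 [0.94 1.12] -6.67
95.0 [1.07 1.19] -7.33
91.0 [1.21 1.25] -8.0
```

>>> move_arm([
  [-1,[0.06,0.14,0],-0.67],
  [-1,[0.12,0.27,0],-1.33],
  [-1,[0.2,0.4,0],-2.0],
  [-1,[0.2,0.4,0],-2.0],
])

```text
clock: 10.75
ee_pos: [446.6, 60.1, 216.6]
eef_rot: [-179.9, -0.1, 127.0]
ft_force: [-1.8, -2.1, -0.0]
gripper_width: -0.0
grip_force: 0.9
```

```bash
python3 -c "
from h import *
tang();arc(127,79,4)"
```

```text
10.75 q [446.6  60.1] 216.6 yaw 127.0 radial 60.0 back 23.8 Ft 2.7 Fr -0.65
123.0 [0.08 0.12] -0.67
119.0 [0.18 0.24] -1.33
115.0 [0.28 0.35] -2.0
111.0 [0.38 0.46] -2.67
107.0 [0.5  0.55] -3.33
103.0 [0.62 0.64] -4.0
99.0 [0.75 0.72] -4.67
95.0 [0.88 0.79] -5.33
91.0 [1.01 0.85] -6.0
87.0 [1.15 0.9 ] -6.67
83.0 [1.3  0.94] -7.33
79.0 [1.44 0.97] -8.0
```

>>> move_arm([
  [-1,[0.08,0.12,0],-0.67],
  [-1,[0.18,0.24,0],-1.33],
  [-1,[0.28,0.35,0],-2.0],
  [-1,[0.28,0.35,0],-2.0],
])

```text
clock: 11.15
ee_pos: [454.7, 70.7, 216.4]
eef_rot: [-179.9, -0.1, 115.0]
ft_force: [-3.2, -0.3, -0.6]
gripper_width: 0.5
grip_force: 1.1
```

```bash
python3 -c "
from h import *
tang();arc(115,67,4)"
```

```text
11.15 q [454.7  70.7] 216.4 yaw 115.0 radial 60.0 back 23.9 Ft 3.04 Fr 1.14
111.0 [0.11 0.1 ] -0.67
107.0 [0.22 0.2 ] -1.33
103.0 [0.34 0.29] -2.0
99.0 [0.47 0.37] -2.67
95.0 [0.6  0.44] -3.33
91.0 [0.74 0.5 ] -4.0
87.0 [0.88 0.55] -4.67
83.0 [1.02 0.59] -5.33
79.0 [1.17 0.62] -6.0
75.0 [1.32 0.64] -6.67
71.0 [1.47 0.65] -7.33
67.0 [1.62 0.65] -8.0
```

>>> move_arm([
  [-1,[0.11,0.1,0],-0.67],
  [-1,[0.22,0.2,0],-1.33],
  [-1,[0.34,0.29,0],-2.0],
  [-1,[0.34,0.29,0],-2.0],
])

```text
clock: 11.55
ee_pos: [464.5, 79.4, 216.2]
eef_rot: [-179.8, -0.1, 103.1]
ft_force: [-3.2, -0.4, -1.5]
gripper_width: 0.2
grip_force: 1.7
```

```bash
python3 -c "
from h import *
tang();arc(103,59,4)"
```

```text
11.55 q [464.5  79.4] 216.2 yaw 103.1 radial 60.0 back 24.3 Ft 3.2 Fr 0.29
99.0 [0.13 0.08] -0.67
95.0 [0.26 0.15] -1.33
91.0 [0.4  0.21] -2.0
87.0 [0.54 0.26] -2.67
83.0 [0.68 0.3 ] -3.33
79.0 [0.83 0.33] -4.0
75.0 [0.97 0.35] -4.67
71.0 [1.12 0.36] -5.33
67.0 [1.27 0.36] -6.0
63.0 [1.42 0.35] -6.67
59.0 [1.57 0.33] -7.33
```

>>> move_arm([
  [-1,[0.13,0.08,0],-0.67],
  [-1,[0.26,0.15,0],-1.33],
  [-1,[0.4,0.21,0],-2.0],
  [-1,[0.4,0.21,0],-2.0],
])

```text
clock: 11.95
ee_pos: [476.1, 86.0, 216.0]
eef_rot: [-179.8, -0.1, 91.1]
ft_force: [-4.2, 1.2, -2.5]
gripper_width: 0.5
grip_force: 2.4
```

```bash
python3 -c "
from h import *
tang();arc(91,43,4)"
```

```text
11.95 q [476.1  86. ] 216.0 yaw 91.1 radial 60.0 back 24.5 Ft 4.15 Fr 1.3
87.0 [0.14 0.05] -0.67
83.0 [0.28 0.09] -1.33
79.0 [0.43 0.12] -2.0
75.0 [0.58 0.14] -2.67
71.0 [0.73 0.15] -3.33
67.0 [0.88 0.15] -4.0
63.0 [1.03 0.14] -4.67
59.0 [1.17 0.12] -5.33
55.0 [1.32 0.09] -6.0
51.0 [1.46 0.05] -6.67
47.0 [ 1.6 -0. ] -7.33
43.0 [ 1.74 -0.06] -8.0
```

>>> move_arm([
  [-1,[0.14,0.05,-0.02],-0.67],
  [-1,[0.28,0.09,-0.04],-1.33],
  [-1,[0.28,0.09,-0.04],-1.33],
])

```text
clock: 12.25
ee_pos: [484.8, 89.0, 215.6]
eef_rot: [-179.8, -0.1, 83.1]
ft_force: [-6.2, 0.6, -0.1]
gripper_width: 0.1
grip_force: 2.9
```

```bash
python3 -c "
from h import *
tang();arc(83,43,4)"
```

```text
12.25 q [484.8  89. ] 215.6 yaw 83.1 radial 60.0 back 24.3 Ft 6.26 Fr -0.13
79.0 [0.15 0.03] -0.67
75.0 [0.29 0.05] -1.33
71.0 [0.44 0.06] -2.0
67.0 [0.59 0.06] -2.67
63.0 [0.74 0.05] -3.33
59.0 [0.89 0.03] -4.0
55.0 [ 1.04 -0.  ] -4.67
51.0 [ 1.18 -0.04] -5.33
47.0 [ 1.32 -0.09] -6.0
43.0 [ 1.46 -0.15] -6.67
```

Force is rising, so I take small steps now, each with a settle row.

>>> move_arm([
  [-1,[0.07,0.01,-0.01],-0.33],
  [-1,[0.15,0.03,-0.01],-0.67],
  [-1,[0.15,0.03,-0.01],-0.67],
])

```text
clock: 12.55
ee_pos: [489.0, 90.0, 215.4]
eef_rot: [-179.8, -0.1, 79.1]
ft_force: [-7.0, 2.5, 2.0]
gripper_width: 0.3
grip_force: 3.6
```

```bash
cat >> h.py <<'E'
def avg(n=3):
    f=[]
    for _ in range(n):
        eyes.snapshot("side"); f.append(telemetry.state()["ft_force"])
    a=np.radians(telemetry.state()["eef_rot"][2]); f=np.mean(f,0)
    print("avg Ft",round(-f[:2]@[np.sin(a),-np.cos(a)],2),f.round(2))
E
python3 -c "
from h import *
tang();avg();tang()"
```

```text
12.55 q [489.  90.] 215.4 yaw 79.1 radial 60.0 back 24.5 Ft 7.3 Fr 1.11
avg Ft 6.4 [-6.17  1.81  1.36]
12.7 q [489.  90.] 215.4 yaw 79.1 radial 60.0 back 24.4 Ft 6.31 Fr 1.2
```

>>> move_arm([
  [-1,[0.07,0.01,0],-0.33],
  [-1,[0.11,0.02,0],-0.5],
  [-1,[0.11,0.02,0],-0.5],
])

```text
clock: 13.0
ee_pos: [492.1, 90.7, 215.4]
eef_rot: [-179.7, -0.1, 76.1]
ft_force: [-7.0, 1.9, 1.7]
gripper_width: 0.7
grip_force: 3.9
```

```bash
python3 -c "
from h import *
tang();avg(4);tang()"
```

```text
13.0 q [492.1  90.7] 215.4 yaw 76.1 radial 60.0 back 24.7 Ft 7.28 Fr 0.2
avg Ft 7.58 [-7.35  1.86  1.59]
13.2 q [492.1  90.7] 215.4 yaw 76.1 radial 60.0 back 24.7 Ft 7.56 Fr 0.05
```

>>> move_arm([
  [-1,[0.05,0.01,0],-0.2],
  [-1,[0.06,0.01,0],-0.25],
  [-1,[0.06,0.01,0],-0.25],
  [-1,[0.06,0.01,0],-0.25],
])

```text
clock: 13.6
ee_pos: [493.8, 90.9, 215.3]
eef_rot: [-179.7, -0.0, 74.6]
ft_force: [-7.9, 1.6, 0.1]
gripper_width: 0.3
grip_force: 3.8
```

```bash
python3 -c "
from h import *
tang();avg(6);tang()"
```

```text
13.6 q [493.8  90.9] 215.3 yaw 74.6 radial 60.0 back 24.7 Ft 8.06 Fr -0.52
avg Ft 7.24 [-7.09  1.5   1.39]
13.9 q [493.9  90.9] 215.3 yaw 74.6 radial 60.0 back 24.6 Ft 7.54 Fr -1.39
```

>>> move_arm([
  [-1,[0.05,0.01,0],-0.2],
  [-1,[0.1,0.01,0],-0.4],
  [-1,[0.1,0.01,0],-0.4],
  [-1,[0.1,0.01,0],-0.4],
])

```text
clock: 14.3
ee_pos: [496.7, 91.2, 215.3]
eef_rot: [-179.7, -0.0, 72.2]
ft_force: [-6.5, 2.3, 1.4]
gripper_width: 0.5
grip_force: 3.9
```

```bash
python3 -c "
from h import *
tang();avg(6);tang()"
```

```text
14.3 q [496.7  91.2] 215.3 yaw 72.2 radial 60.1 back 24.5 Ft 6.92 Fr 0.2
avg Ft 7.83 [-7.62  1.89  1.37]
14.6 q [496.8  91.2] 215.4 yaw 72.2 radial 60.2 back 24.4 Ft 8.18 Fr -0.21
```

>>> move_arm([
  [-1,[0.06,0,0],-0.3],
  [-1,[0.08,0,0],-0.3],
  [-1,[0.08,0,0],-0.3],
  [-1,[0.08,0,0],-0.3],
  [-1,[0.08,0,0],-0.3],
  [-1,[0.08,0,0],-0.3],
])

```text
clock: 15.2
ee_pos: [499.1, 91.3, 215.3]
eef_rot: [-179.7, -0.0, 70.4]
ft_force: [-7.2, 2.3, 2.0]
gripper_width: 0.7
grip_force: 3.9
```

```bash
python3 -c "
from h import *
tang();avg(6);tang()
look(['scene','side'],['stop_face','clamp_face','lever_end'])"
```

```text
15.2 q [499.1  91.3] 215.3 yaw 70.4 radial 60.2 back 24.1 Ft 7.58 Fr -0.26
avg Ft 7.81 [-7.5   2.23  1.6 ]
15.5 q [499.1  91.3] 215.3 yaw 70.4 radial 60.2 back 24.1 Ft 8.0 Fr -0.11
scene stop_face [([505.2, 61.7, 188.4], 0.95)]
scene clamp_face [([504.9, 61.7, 191.4], 0.63), ([752.3, -67.4, 146.6], 0.61)]
scene lever_end [([705.5, -76.8, 180.6], 0.69), ([240.4, 362.9, 240.1], 0.65), ([519.4, 83.8, 230.4], 0.52)]
side stop_face [([505.1, 61.9, 193.9], 0.69)]
side clamp_face [([751.5, -65.2, 145.3], 0.84), ([306.0, 185.6, 127.9], 0.77), ([507.3, 60.0, 188.0], 0.74), ([305.8, 393.0, 193.1], 0.58)]
side lever_end [([243.3, 361.7, 240.2], 0.76), ([704.0, -78.8, 186.2], 0.65), ([263.5, 164.2, 161.5], 0.54), ([519.0, 81.9, 236.6], 0.44)]
15.9 [499.2  91.3 215.4] [-7.92  2.74  1.97]
```

>>> move_arm([
  [-1,[0.04,0,0],-0.2],
  [-1,[0.07,0,0],-0.3],
  [-1,[0.07,0,0],-0.3],
  [-1,[0.07,0,0],-0.3],
  [-1,[0.07,0,0],-0.3],
  [-1,[0.07,0,0],-0.3],
  [-1,[0.07,0,0],-0.3],
  [-1,[0.07,0,0],-0.3],
  [-1,[0.07,0,0],-0.3],
  [-1,[0.07,0,0],-0.3],
  [-1,[0.07,0,0],-0.3],
  [-1,[0.07,0,0],-0.3],
  [-1,[0.07,0,0],-0.3],
  [-1,[0.07,0,0],-0.3],
])

```text
clock: 17.3
ee_pos: [501.2, 91.3, 215.3]
eef_rot: [-179.7, -0.0, 68.6]
ft_force: [-7.1, 2.4, 1.0]
gripper_width: 0.3
grip_force: 4.0
```

```bash
python3 -c "
from h import *
tang();avg(6);tang()"
```

```text
17.3 q [501.2  91.3] 215.3 yaw 68.6 radial 60.2 back 24.1 Ft 7.47 Fr -0.38
avg Ft 7.94 [-7.57  2.44  1.66]
17.6 q [501.2  91.3] 215.3 yaw 68.6 radial 60.2 back 24.1 Ft 7.4 Fr 0.2
```

It held at 7.9 N for over a second without moving. I release, back off and lift away.

>>> move_arm([
  [-1,[-0.2,0.08,0],0],
  [-1,[-0.8,0.3,0],0],
  [-1,[-0.8,0.3,0],0],
  [-1,[-0.8,0.3,1.5],0],
  [-1,[-0.8,0.3,3.0],0],
  [-1,[-4,2,4],0],
  [-1,[-4,2,4],0],
  [-1,[-4,2,4],0],
  [-1,[-4,2,4],0],
  [-1,[-4,2,4],0],
])

```text
clock: 18.6
ee_pos: [384.3, 150.3, 335.6]
eef_rot: [179.9, -0.0, 68.5]
ft_force: [0.6, 0.3, -0.2]
gripper_width: 0.2
grip_force: 0.0
```

```bash
python3 -c "
from h import *
s=look(['scene','side'],['stop_face','clamp_face','lever_end','head_end','piggy','cup','mallet','musicbox'])
cv2.imwrite('pics/end.png',s['image'])"
```

```text
scene stop_face [([504.0, 65.0, 187.3], 0.88)]
scene clamp_face [([751.9, -67.1, 145.8], 0.98), ([303.2, 183.9, 128.8], 0.88), ([508.9, 60.2, 191.6], 0.69), ([306.5, 393.0, 194.3], 0.62)]
scene lever_end [([501.6, 87.7, 232.0], 0.69), ([699.9, -76.5, 180.7], 0.46), ([241.1, 361.0, 235.8], 0.42), ([263.5, 167.1, 158.8], 0.41)]
scene head_end [([522.1, 204.0, 194.2], 0.66)]
scene piggy [([700.5, -279.6, 1.3], 0.65)]
scene cup [([443.0, -298.4, 2.2], 0.7)]
scene mallet [([770.6, 152.8, -1.9], 0.95), ([502.2, 90.6, 230.1], 0.35)]
scene musicbox [([477.8, 272.3, -3.9], 0.68)]
side stop_face [([502.6, 65.3, 192.6], 0.6)]
side clamp_face [([754.7, -68.3, 147.7], 0.95), ([309.5, 392.7, 192.8], 0.76), ([504.8, 61.7, 189.5], 0.67), ([303.8, 186.9, 125.6], 0.63)]
side lever_end [([240.7, 360.7, 239.6], 0.9), ([501.2, 85.1, 235.9], 0.81), ([703.6, -80.2, 184.0], 0.5), ([263.0, 164.5, 162.9], 0.49)]
side head_end [([524.7, 205.7, 191.4], 0.92)]
side piggy [([702.3, -278.1, -2.7], 0.64), ([771.7, 150.8, -2.1], 0.42)]
side cup [([698.8, -278.8, -3.4], 0.71), ([443.4, -295.4, -0.3], 0.65), ([499.3, 28.3, 233.0], 0.57)]
side mallet [([772.3, 148.4, -0.6], 0.83)]
side musicbox [([473.5, 277.5, 3.3], 0.59), ([501.1, 85.4, 234.9], 0.57), ([502.4, 63.8, 194.4], 0.19)]
19.5 [383.3 150.5 335.7] [ 0.29 -1.32  0.05]
```

View pics/end.png

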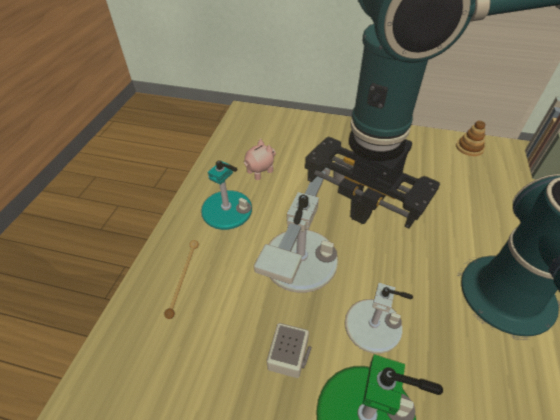

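The side view shows all things in place and the collar at the clamp. The lever, at (301,210), has eased back from about 70° to 90°, so I test its firmness with a second slow push.

>>> move_arm([
  [-1,[2.6,-2.1,-1],1.4],
  [-1,[2.6,-2.1,-1],2.8],
  [-1,[2.6,-2.1,-2],3.6],
  [-1,[2.6,-2.1,-3.2],3.6],
  [-1,[2.6,-2.1,-4],3.6],
  [-1,[2.6,-2.1,-4],3.6],
  [-1,[2.8,-2.1,-4],3.6],
  [-1,[2.95,-2.1,-4],3.6],
  [-1,[2.95,-2.1,-4],3.6],
])

```text
clock: 20.4
ee_pos: [473.9, 87.7, 217.9]
eef_rot: [179.8, -0.0, 90.0]
ft_force: [0.0, -0.9, 1.3]
gripper_width: 0.4
grip_force: 0.0
```

```bash
python3 -c "
from h import *
tang();avg(2)
look(['side'],['lever_end'])"
```

```text
20.4 q [473.9  87.7] 217.9 yaw 90.0 radial 61.3 back 27.8 Ft -0.05 Fr -0.92
avg Ft 0.42 [-0.42 -0.21  0.27]
side lever_end [([266.0, 166.2, 159.4], 0.75), ([245.8, 363.5, 241.0], 0.58), ([498.8, 84.9, 234.9], 0.53), ([705.9, -79.8, 184.1], 0.43)]
20.6 [472.2  87.6 216.5] [ 0.33 -0.06 -0.11]
```

>>> move_arm([
  [-1,[0.05,0,0],0],
  [-1,[0.1,0,0],0],
  [-1,[0.15,0,0],0],
  [-1,[0.2,0,0],0],
])

```text
clock: 21.0
ee_pos: [476.8, 87.5, 215.3]
eef_rot: [-179.8, -0.0, 90.0]
ft_force: [-6.5, 0.7, 3.4]
gripper_width: -0.1
grip_force: 3.2
```

>>> move_arm([
  [-1,[0.03,0,0],0],
  [-1,[0.06,0,0],0],
])

```text
clock: 21.2
ee_pos: [477.8, 87.6, 215.3]
eef_rot: [-179.7, -0.0, 90.0]
ft_force: [-7.0, 2.0, 3.6]
gripper_width: 0.5
grip_force: 3.6
```

>>> move_arm([
  [-1,[0.03,0,0],0],
  [-1,[0.06,0,0],0],
])

```text
clock: 21.4
ee_pos: [479.4, 87.8, 215.3]
eef_rot: [-179.7, -0.0, 90.0]
ft_force: [-7.0, 1.6, 3.9]
gripper_width: 0.4
grip_force: 4.0
```

```bash
python3 -c "
from h import *
tang();avg(2)
look(['side','scene'],['lever_end'])"
```

```text
21.4 q [479.4  87.8] 215.3 yaw 90.0 radial 61.3 back 22.3 Ft 7.04 Fr 1.61
avg Ft 7.04 [-7.04  2.    3.76]
side lever_end [([245.5, 365.7, 239.3], 0.65), ([500.7, 85.8, 232.2], 0.54), ([705.9, -79.6, 183.3], 0.49)]
scene lever_end [([699.1, -76.6, 180.1], 0.74), ([500.3, 89.5, 234.4], 0.47), ([240.7, 360.3, 233.7], 0.47)]
21.7 [479.6  87.8 215.3] [-5.72  1.94  3.36]
```

>>> move_arm([
  [-1,[0.07,0.02,0],-0.33],
  [-1,[0.14,0.04,0],-0.67],
  [-1,[0.21,0.06,0],-1.0],
  [-1,[0.21,0.06,0],-1.0],
  [-1,[0.21,0.06,0],-1.0],
])

```text
clock: 22.2
ee_pos: [485.7, 89.8, 215.2]
eef_rot: [-179.7, -0.0, 84.0]
ft_force: [-7.0, 1.7, 2.3]
gripper_width: 0.2
grip_force: 3.8
```

```bash
python3 -c "
from h import *
tang();avg(3)
look(['side'],['lever_end','stop_face'])"
```

```text
22.2 q [485.7  89.8] 215.2 yaw 84.0 radial 61.2 back 22.5 Ft 7.11 Fr 0.99
avg Ft 7.17 [-7.01  1.88  2.98]
side lever_end [([244.2, 363.1, 240.6], 0.89), ([506.6, 85.3, 234.5], 0.58), ([704.6, -78.3, 181.1], 0.54), ([263.5, 166.0, 160.5], 0.48)]
side stop_face [([505.0, 64.0, 193.9], 0.61)]
22.5 [485.7  89.8 215.2] [-6.11  1.79  3.89]
```

>>> move_arm([
  [-1,[0.07,0.02,0],-0.33],
  [-1,[0.14,0.04,0],-0.67],
  [-1,[0.21,0.05,0],-1.0],
  [-1,[0.29,0.06,0],-1.33],
  [-1,[0.29,0.06,0],-1.33],
])

```text
clock: 23.0
ee_pos: [494.1, 91.5, 215.0]
eef_rot: [-179.7, 0.0, 76.0]
ft_force: [-7.4, 2.2, 3.3]
gripper_width: 0.5
grip_force: 4.1
```

```bash
python3 -c "
from h import *
tang();avg(4);tang()"
```

```text
23.0 q [494.1  91.5] 215.0 yaw 76.0 radial 61.3 back 23.1 Ft 7.71 Fr 0.32
avg Ft 8.04 [-7.74  2.19  3.56]
23.2 q [494.1  91.5] 215.0 yaw 76.0 radial 61.2 back 23.1 Ft 8.4 Fr -0.13
```

>>> move_arm([
  [-1,[0,0,0],0],
  [-1,[0,0,0],0],
  [-1,[0,0,0],0],
  [-1,[0,0,0],0],
  [-1,[0,0,0],0],
  [-1,[0,0,0],0],
  [-1,[0,0,0],0],
  [-1,[0,0,0],0],
  [-1,[0,0,0],0],
  [-1,[0,0,0],0],
  [-1,[0,0,0],0],
])

```text
clock: 24.3
ee_pos: [494.2, 91.5, 215.0]
eef_rot: [-179.7, 0.0, 76.0]
ft_force: [-7.0, 0.1, 2.0]
gripper_width: 0.5
grip_force: 4.1
```

>>> move_arm([
  [-1,[-0.03,0,0],0],
  [-1,[-0.06,0,0],0],
  [-1,[-0.09,0.01,0],0],
  [-1,[-0.09,0.01,0],0],
])

```text
clock: 24.7
ee_pos: [493.5, 91.4, 215.4]
eef_rot: [-180.0, 0.0, 76.0]
ft_force: [-3.0, 1.4, -0.6]
gripper_width: 0.5
grip_force: 1.5
```

```bash
python3 -c "
from h import *
tang();avg(2);look(['side','scene'],['lever_end','stop_face'])"
```

```text
24.7 q [493.5  91.4] 215.4 yaw 76.0 radial 61.0 back 23.7 Ft 3.24 Fr 0.68
avg Ft 2.22 [-1.83  1.82 -0.29]
side lever_end [([245.5, 363.4, 240.5], 0.9), ([264.1, 162.8, 161.4], 0.69), ([704.5, -80.3, 182.8], 0.43), ([515.6, 86.2, 234.0], 0.42)]
side stop_face [([503.8, 63.8, 196.8], 0.96)]
scene lever_end [([243.2, 361.5, 236.7], 0.69), ([700.1, -76.6, 179.3], 0.6), ([509.7, 86.4, 231.7], 0.46)]
scene stop_face [([501.9, 62.2, 189.0], 0.93)]
25.1 [493.5  91.4 215.5] [-3.27  1.16 -0.41]
```

>>> move_arm([
  [-1,[-0.03,0,0],0],
  [-1,[-0.06,0.01,0],0],
  [-1,[-0.09,0.02,0],0],
  [-1,[-0.13,0.03,0],0],
  [-1,[-0.18,0.04,0],0],
  [-1,[-0.25,0.06,0],0],
  [-1,[-0.35,0.08,0],0],
  [-1,[-0.5,0.12,0],0],
  [-1,[-0.8,0.2,0],0],
  [-1,[-0.8,0.2,0],0],
])

```text
clock: 26.1
ee_pos: [468.5, 97.6, 215.5]
eef_rot: [-180.0, 0.0, 76.1]
ft_force: [-0.3, -0.6, -0.1]
gripper_width: 0.4
grip_force: 0.0
```

```bash
python3 -c "
from h import *
tang();look(['side','scene'],['lever_end','stop_face'])"
```

```text
26.1 q [468.5  97.6] 215.5 yaw 76.1 radial 61.0 back 49.3 Ft 0.19 Fr -0.69
side lever_end [([245.6, 363.3, 240.6], 0.73), ([264.2, 164.4, 160.0], 0.58), ([702.9, -78.8, 182.9], 0.48), ([504.7, 26.0, -1.0], 0.33)]
side stop_face [([503.4, 65.3, 192.1], 0.92)]
scene lever_end [([702.3, -76.6, 178.7], 0.71), ([242.8, 362.5, 235.9], 0.56)]
scene stop_face [([505.0, 63.4, 187.8], 0.91)]
26.4 [469.9  97.3 215.7] [-0.43 -0.28 -0.4 ]
```

>>> move_arm([
  [-1,[0,0,1.5],0],
  [-1,[0,0,3],0],
  [-1,[-3,2,4],0],
  [-1,[-3,2,4],0],
  [-1,[-3,2,4],0],
  [-1,[-3,2,4],0],
])

```text
clock: 27.0
ee_pos: [379.3, 158.1, 336.6]
eef_rot: [179.9, -0.1, 76.2]
ft_force: [1.2, -0.1, 0.1]
gripper_width: 0.5
grip_force: 0.0
```

```bash
python3 -c "
from h import *
for i in range(3): look(['side','scene'],['lever_end'])
s=eyes.snapshot('side');cv2.imwrite('pics/e2.png',cv2.resize(s['image'][150:290,235:395],(640,560),interpolation=3))"
```

```text
side lever_end [([501.8, 85.5, 237.7], 0.79), ([242.9, 364.4, 238.2], 0.59), ([442.0, -296.9, 3.1], 0.54), ([702.0, -81.0, 183.1], 0.47)]
scene lever_end [([499.4, 84.7, 233.4], 0.68), ([242.0, 360.0, 236.1], 0.66), ([699.6, -76.0, 182.4], 0.47), ([265.3, 166.0, 159.5], 0.41)]
27.2 [380.3 156.7 334.6] [ 0.66 -0.16  0.53]
side lever_end [([266.0, 164.5, 158.7], 0.66), ([242.1, 364.8, 240.9], 0.64), ([705.8, -78.3, 183.6], 0.53), ([501.6, 82.7, 231.7], 0.47)]
scene lever_end [([500.3, 88.0, 233.0], 0.75), ([242.1, 361.4, 235.2], 0.65), ([263.6, 167.0, 159.9], 0.56), ([700.7, -76.5, 183.9], 0.56)]
27.4 [380.2 156.8 334.9] [-1.26  1.26  0.53]
side lever_end [([246.3, 364.0, 238.6], 0.72), ([500.6, 84.6, 238.9], 0.66), ([266.8, 164.7, 162.4], 0.53), ([705.4, -80.3, 181.8], 0.43)]
scene lever_end [([242.2, 359.7, 235.1], 0.57), ([262.8, 167.2, 162.1], 0.52), ([499.0, 86.8, 232.9], 0.51)]
27.6 [379.9 157.1 335.4] [0.58 0.31 0.08]
```

View pics/e2.png

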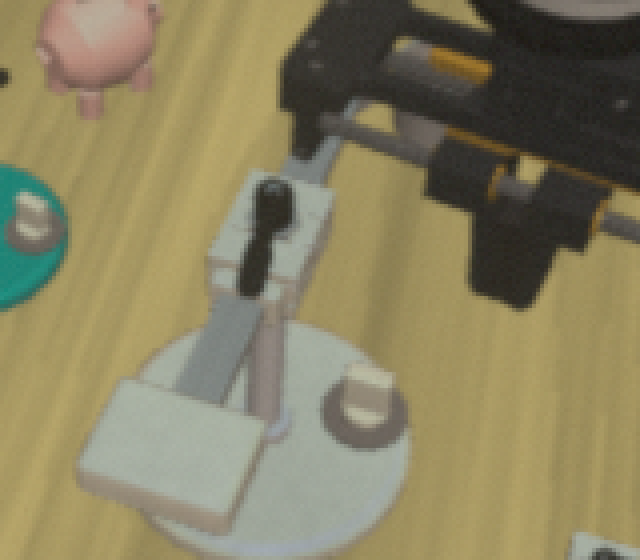

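The lever settled near 91° again, with the collar at the clamp. I check once more with a gentle push and a guarded, slow release, to see where it really holds.

>>> move_arm([
  [-1,[2.7,-2.3,-1],1.2],
  [-1,[2.7,-2.3,-1],2.3],
  [-1,[2.7,-2.3,-2],2.3],
  [-1,[2.7,-2.3,-3.2],2.3],
  [-1,[2.7,-2.3,-3.98],2.3],
  [-1,[2.7,-2.3,-3.98],2.3],
  [-1,[2.9,-2.3,-3.98],2.3],
  [-1,[3.0,-2.3,-3.98],2.3],
  [-1,[3.05,-2.3,-3.98],2.3],
  [-1,[3.1,-2.3,-3.98],2.3],
  [-1,[3.1,-2.3,-3.98],2.3],
])

```text
clock: 28.75
ee_pos: [473.4, 88.5, 217.1]
eef_rot: [179.9, -0.0, 89.8]
ft_force: [0.8, 0.6, 0.1]
gripper_width: 0.3
grip_force: 0.0
```

>>> move_arm([
  [-1,[0.02,0,0],0],
  [-1,[0.03,0,0],0],
  [-1,[0.03,0,0],0],
])

```text
clock: 29.05
ee_pos: [473.5, 88.3, 216.2]
eef_rot: [-180.0, 0.0, 89.8]
ft_force: [-0.3, -0.1, -0.6]
gripper_width: 0.3
grip_force: 0.0
```

>>> move_arm([
  [-1,[0.02,0,0],0],
  [-1,[0.03,0,0],0],
  [-1,[0.03,0,0],0],
])

```text
clock: 29.35
ee_pos: [474.5, 88.3, 216.2]
eef_rot: [-180.0, -0.0, 89.8]
ft_force: [0.7, 0.3, -0.1]
gripper_width: 0.8
grip_force: 0.0
```

>>> move_arm([
  [-1,[0.02,0,0],0],
  [-1,[0.03,0,0],0],
  [-1,[0.03,0,0],0],
])

```text
clock: 29.65
ee_pos: [475.4, 88.3, 216.2]
eef_rot: [-180.0, 0.0, 89.8]
ft_force: [-0.9, -0.8, 0.6]
gripper_width: 0.5
grip_force: 0.1
```

```bash
python3 -c "
from h import *
tang();avg(3)"
```

```text
29.65 q [475.4  88.3] 216.2 yaw 89.8 radial 61.7 back 26.5 Ft 0.93 Fr -0.76
avg Ft -0.02 [ 0.02  0.48 -0.01]
```

Just about touching now, so I probe in 1 mm steps.

>>> move_arm([
  [-1,[0.02,0,0],0],
  [-1,[0.03,0,0],0],
  [-1,[0.03,0,0],0],
])

```text
clock: 30.1
ee_pos: [475.7, 88.3, 216.0]
eef_rot: [-179.9, 0.0, 89.8]
ft_force: [-3.8, -0.4, 1.6]
gripper_width: 0.3
grip_force: 1.8
```

>>> move_arm([
  [-1,[0.02,0,0],0],
  [-1,[0.03,0,0],0],
  [-1,[0.03,0,0],0],
])

```text
clock: 30.4
ee_pos: [476.1, 88.4, 215.9]
eef_rot: [-179.8, -0.0, 89.8]
ft_force: [-5.9, -0.3, 2.8]
gripper_width: 0.5
grip_force: 2.9
```

>>> move_arm([
  [-1,[0.02,0,0],0],
  [-1,[0.03,0,0],0],
  [-1,[0.03,0,0],0],
])

```text
clock: 30.7
ee_pos: [476.9, 88.5, 215.9]
eef_rot: [-179.8, -0.0, 89.8]
ft_force: [-5.3, 0.1, 2.3]
gripper_width: 0.2
grip_force: 3.0
```

>>> move_arm([
  [-1,[0.02,0,0],0],
  [-1,[0.03,0,0],0],
  [-1,[0.03,0,0],0],
])

```text
clock: 31.0
ee_pos: [477.7, 88.6, 215.9]
eef_rot: [-179.8, -0.0, 89.8]
ft_force: [-5.7, 0.5, 3.0]
gripper_width: 0.2
grip_force: 3.1
```

```bash
python3 -c "
from h import *
tang();avg(3)"
```

```text
31.0 q [477.7  88.6] 215.9 yaw 89.8 radial 62.0 back 24.2 Ft 5.65 Fr 0.46
avg Ft 5.49 [-5.49  0.95  2.44]
```

>>> move_arm([
  [-1,[0.04,0.01,0],-0.2],
  [-1,[0.08,0.02,0],-0.4],
  [-1,[0.12,0.03,0],-0.6],
  [-1,[0.16,0.04,0],-0.8],
  [-1,[0.21,0.05,0],-1.0],
  [-1,[0.25,0.06,0],-1.2],
  [-1,[0.29,0.07,0],-1.4],
  [-1,[0.29,0.07,0],-1.4],
])

```text
clock: 31.95
ee_pos: [486.1, 91.4, 215.8]
eef_rot: [-179.8, -0.1, 81.4]
ft_force: [-7.2, 2.5, 2.4]
gripper_width: 0.3
grip_force: 3.8
```

```bash
python3 -c "
from h import *
tang();avg(4)"
```

```text
31.95 q [486.1  91.4] 215.8 yaw 81.4 radial 61.8 back 25.1 Ft 7.48 Fr 1.37
avg Ft 7.0 [-6.55  3.5   2.61]
```

>>> move_arm([
  [-1,[-0.02,0,0],0],
  [-1,[-0.04,0.01,0],0],
  [-1,[-0.06,0.01,0],0],
  [-1,[-0.08,0.01,0],0],
  [-1,[-0.1,0.02,0],0],
  [-1,[-0.1,0.02,0],0],
])

```text
clock: 32.75
ee_pos: [485.0, 90.8, 216.3]
eef_rot: [180.0, 0.0, 81.4]
ft_force: [-1.5, -0.4, 0.6]
gripper_width: -0.0
grip_force: 0.6
```

>>> move_arm([
  [-1,[-0.02,0,0],0],
  [-1,[-0.04,0,0],0],
  [-1,[-0.06,0,0],0],
  [-1,[-0.06,0,0],0],
])

```text
clock: 33.15
ee_pos: [482.9, 90.9, 216.3]
eef_rot: [180.0, 0.0, 81.4]
ft_force: [-1.7, 0.1, 1.0]
gripper_width: 0.5
grip_force: 0.5
```

>>> move_arm([
  [-1,[-0.02,0,0],0],
  [-1,[-0.04,0,0],0],
  [-1,[-0.06,0,0],0],
  [-1,[-0.06,0,0],0],
])

```text
clock: 33.55
ee_pos: [481.0, 91.0, 216.2]
eef_rot: [-180.0, 0.0, 81.4]
ft_force: [-0.9, -0.5, 0.2]
gripper_width: 0.5
grip_force: 0.3
```

```bash
python3 -c "
from h import *
tang();avg(2);look(['side','scene'],['lever_end','stop_face'])"
```

```text
33.55 q [481.  91.] 216.2 yaw 81.4 radial 60.7 back 30.1 Ft 0.78 Fr -0.58
avg Ft 0.73 [-0.84 -0.68  0.58]
side lever_end [([245.2, 367.7, 240.7], 0.72), ([443.4, -294.5, -1.0], 0.66), ([503.1, 82.9, 234.5], 0.62), ([263.6, 166.4, 160.6], 0.59)]
side stop_face [([505.3, 64.5, 193.6], 0.85), ([501.7, 84.5, 233.7], 0.25)]
scene lever_end [([503.5, 87.6, 230.7], 0.57), ([700.0, -77.0, 180.1], 0.52), ([243.3, 363.0, 235.8], 0.43)]
scene stop_face [([504.7, 62.9, 188.6], 0.7), ([701.4, -275.7, 0.1], 0.21)]
33.95 [481.   91.  216.2] [-1.67 -0.01  1.13]
```

>>> move_arm([
  [-1,[-0.02,0,0],0],
  [-1,[-0.03,0,0],0],
  [-1,[-0.05,0,0],0],
  [-1,[-0.05,0,0],0],
  [-1,[-0.05,0,0],0],
])

```text
clock: 34.45
ee_pos: [479.6, 91.0, 216.2]
eef_rot: [-180.0, -0.0, 81.4]
ft_force: [-0.1, -0.6, 0.3]
gripper_width: 0.3
grip_force: 0.3
```

>>> move_arm([
  [-1,[-0.02,0,0],0],
  [-1,[-0.03,0,0],0],
  [-1,[-0.05,0,0],0],
  [-1,[-0.05,0,0],0],
  [-1,[-0.05,0,0],0],
])

```text
clock: 34.95
ee_pos: [478.0, 91.0, 216.2]
eef_rot: [-180.0, 0.0, 81.4]
ft_force: [-1.2, -1.2, 0.6]
gripper_width: 0.2
grip_force: 0.3
```

>>> move_arm([
  [-1,[-0.02,0,0],0],
  [-1,[-0.03,0,0],0],
  [-1,[-0.05,0,0],0],
  [-1,[-0.05,0,0],0],
  [-1,[-0.05,0,0],0],
])

```text
clock: 35.45
ee_pos: [476.6, 91.0, 216.2]
eef_rot: [-180.0, -0.0, 81.4]
ft_force: [-0.0, -0.2, 0.4]
gripper_width: 0.4
grip_force: 0.1
```

```bash
python3 -c "
from h import *
tang();avg(3);look(['side','scene'],['lever_end'])"
```

```text
35.45 q [476.6  91. ] 216.2 yaw 81.4 radial 60.0 back 34.5 Ft 0.02 Fr -0.18
avg Ft 0.27 [-0.28 -0.08  0.24]
side lever_end [([241.0, 366.2, 241.1], 0.72), ([703.0, -81.0, 183.3], 0.69), ([265.5, 162.7, 160.3], 0.52), ([499.4, 82.9, 235.3], 0.38)]
scene lever_end [([697.6, -76.8, 179.8], 0.68), ([499.1, 89.8, 233.0], 0.65), ([238.7, 361.9, 235.7], 0.56)]
35.8 [476.5  91.  216.2] [-0.28  0.26  0.01]
```

The push-back fades to zero at the same rest angle, so this is where the screw's friction holds it. It still needs about 6 N to turn further. I withdraw and hand in.

>>> move_arm([
  [-1,[-0.1,0,0],0],
  [-1,[-0.3,0,0],0],
  [-1,[-0.8,0,0],0],
  [-1,[-0.8,0,0],0],
  [-1,[-0.8,0,1.5],0],
  [-1,[-0.8,0,3],0],
  [-1,[-3,2,4],0],
  [-1,[-3,2,4],0],
  [-1,[-3,2,4],0],
  [-1,[-3,2,4],0],
])

```text
clock: 36.8
ee_pos: [386.8, 151.5, 336.9]
eef_rot: [179.9, -0.0, 81.6]
ft_force: [-0.4, 0.6, -0.5]
gripper_width: 0.6
grip_force: 0.0
```

```bash
python3 -c "
from h import *
look(['side','scene'],['lever_end','stop_face'])
print(robot.sign_off())"
```

```text
side lever_end [([244.2, 365.5, 241.7], 0.83), ([496.5, 86.3, 232.6], 0.73), ([264.9, 165.3, 158.4], 0.71), ([703.0, -79.3, 181.3], 0.41)]
side stop_face [([503.9, 63.2, 193.6], 0.8)]
scene lever_end [([241.5, 360.6, 238.9], 0.54), ([265.1, 165.7, 160.2], 0.38)]
scene stop_face [([507.2, 62.5, 190.3], 0.83)]
37.1 [386.9 150.3 335.3] [ 0.12 -0.34  0.08]
the job is handed in; nothing more can be done
None
```

I pushed the arm home against its stop, held the lever at about 8 N for over a second without it turning, and handed the job in. No verdict came back, and the clamping force is unconfirmed: once let go, the lever eased back 15–20° and turned again at about 6 N.

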